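# Put the drill case away behind the roller shutter

## Robot

A 6-joint arm with a two-finger parallel gripper is mounted at the origin on the work surface. World frame = base frame: x ahead of the robot, y to its left, z up, the work surface at z = 0. Lengths are in m, angles in rad, forces in N, time in s.
With the tool pointing down it reaches from about 0.35 to 0.775 m from the base axis. Payload 5.5 kg.
Tool frame: the origin (TCP) lies where the fingers leave the gripper's body, on its centre line; the fingertips stand 73 mm ahead of it and the grasp point (between the pads) lies 54 mm ahead of it; z points along the fingers, y is the direction in which the jaws open and shut (so a half turn about z gives the same grasp; the last joint's range is limited). The gripper opens to 85 mm and grips with 20 to 120 N. Pads are 22 mm wide; open, the fingers measure 114 mm over their backs; the gripper's body (76 mm by 85 mm) begins 54 mm behind the grasp point. The pads swing forward as they close: fully open they stand 13 mm farther back than shut.
Start: joints at [-1.359, 0.313, 0.046, 1.304, 0, 1.431], TCP at [0.198, -0.54, 0.304] pointing down, gripper open.
Joint ranges: [-2.76, 2.76], [-0.86, 1.69], [-1.03, 1.26], [-2.2, 2.34], [-1.47, 1.5], [-3.14, 3.14]. Speed limits (rad/s): [2.57, 2.57, 3.14, 3.14, 3.14, 3.14].

## Interface

Orientations are given as a unit quaternion [w, x, y, z].
In Python, from workcell import env, read_camera, job, cut_out gives the robot as it stands.
- The arm moves only by the tool servo_tool, never from a script. Its argument "deltas" is a list of rows, each an object of numbers: "dx", "dy", "dz": the shift along the world's x, y, z in mm; "rx", "ry", "rz": the turn, a rotation vector about the world's x, y, z in rad; "fingers": the closure, from -1 (fully open) to 1 (shut). A call has 1 to 8 rows; each row shifts and turns the commanded pose from where the row before left it; what a row does not reach is not made up. A row lasts 1/10 s, in which the tool goes at most 50 mm and 8.59 degrees, less where a joint would pass 70% of its speed; a pose out of reach is approached as far as the arm can. A call is refused whole if a number of a shift passes 50 or a number of a turn 0.15, either way. A call with a gripper value outside its range is refused whole. The fingers move at their own pace and stop on an object; "newtons" is the grip in N (left out, the last holds). Time passes only in rows, so rows that do not move let the fingers close. It gives the time, the measured TCP pose, the force and the opening at its end, in the units of the state.
- env.get_state(): the state, without advancing time (a new reading comes with each control period).
- read_camera(name): name is "scene" or "top" or "wrist"; returns a dict with "img" (420x560x3 uint8, red, green, blue), "intrinsics" (3x3 intrinsics, pixels), "extrinsics" (4x4, takes a point from camera to world coordinates); the wrist camera has in their place "hand_eye" (4x4, takes a point from camera to tool coordinates, whose origin is the TCP and whose axes are the flange's). Camera axes: x right, y down, z forward; pixel columns grow to the right and rows downward; lengths in m; the calibration is good to about 2 mm. The wrist camera is an equidistant fisheye: a pixel r from the principal point sees the ray r / f radians off the axis. A picture is of the moment at which its call begins: read the wrist's pose just before it. There is no depth.
- job.hand_in(): hands the job in, once; it reports no verdict.
Trained networks look in the newest picture that a camera, given by its name, has taken for a name from the list of things; names that differ only in an ending like _2 or _b are one class to them, and where a whole thing is asked for, a point or a joint stands for the part that bears it (a point fixed in the world has none). Each returns a list of dicts, best first, with "confidence" (0 to 1); they miss things now and then, are a little off and sometimes report something else, mostly with a low value. They report only what shows in the picture. A call takes as long as a camera call. They do not tell look-alikes from the thing itself.
- cut_out(target, camera): "region" (420x560 bool, what is visible of it) and "extent" ([left, top, right, bottom] in pixels, round what is visible of it).
The state is a dict: "clock": time; "joint_pos": joint angles; "qvel": joint speeds; "tau": joint torques, N m; "tcp_pos": TCP position; "orientation": TCP orientation; "wrist_force": force on the tool from outside, world axes, zero at the start; "ft_torque": the same for the moment, N m; "finger_gap": finger opening in m.
Only numpy, scipy, OpenCV 4.12 (cv2) and the standard library are available. Lean on these libraries where they do the work, as an engineer would, in place of code of your own. Each camera call takes 0.05 s, during which the arm holds its last target. There are 200 camera calls.

## Task

Put the blue drill case away in the roll-top tool cabinet: push its slatted shutter up by the red bar until it stays open by itself, without ever letting it drop, and slide the case through the doorway, flat on the bench, until it is wholly inside, far enough that the shutter could close behind it. The green bin standing in front of the doorway may be shoved aside but must stay upright and outside the cabinet; leave everything else where it is, and leave the shutter open.

Things in the scene. Friction and masses are not known exactly. Their poses are not given: they have to be found in the camera images.
- cabinet: Olive steel roll-top cabinet fixed to the bench, 330 wide (y), 320 deep (x), 215 high. Origin on the bench, midway across its width, 50 right below the level axis (along y) of its round side tracks. Doorway towards its -x (the robot). Side plates 15 thick, inner faces at y = +150 and -150, rounded (radius 165 about the track axis; 80 high at their front, x = -160).
- track_axis (a point): Middle of the axis of the curved tracks, 50 above the bench, its axes along the cabinet's. The closed shutter is a curved wall of 16 grey slats, 8 thick, at radius 145 about it, from the front (25 above the bench) to the top; a fixed hood covers the back.
- doorway (a point): Point on the bench in the middle of the doorway, at the line of the shut shutter (x = -140 from the cabinet's origin). No sill: the floor inside is the bench top, up to a fixed inner wall 170 further in (x = +30 of the cabinet).
- shutter (a joint): Shutter angle about the track axis (rad): 0 shut, 1.30 fully raised (stop). Slats and bar turn as one. Its weight makes it fall shut if let go below about 1.08; above that it stays, and from about 1.25 it rolls fully open by itself. Lifting takes 5 to 8 N at the bar at first, less higher up. Fully raised, its lower edge is 65 in front of (-x) the axis and 180 above the bench.
- lift_bar (a point): Middle of the red round lift bar on the shutter: diameter 14, 210 long along the cabinet's y, black brackets 100 each side of the middle, centre line 187 from the track axis and 38 off the slats' face. Shut: 143 above the bench, 162 in front of (-x) the axis (30 degrees above level). It moves on a circle about the axis, up then back, to 231 above the bench and 47 behind (+x) the axis.
- case_mid (a point): Centre (half-way up) of the loose blue drill case, a closed steel box 120 long (its x) by 50 wide (its y) by 46 high, about 0.4 kg, lying flat on the bench.
- case_end_a (a point): Centre of the end face of the drill case at its +x end.
- case_end_b (a point): Centre of the end face of the drill case at its -x end.
- green_bin_mid (a point): Centre (half-way up) of the loose open green plastic bin, 90 (its x) by 130 (its y) by 60 high, walls 4, about 0.4 kg, standing in front of the doorway, its long side roughly along the cabinet's y.
- red_bin_mid (a point): Centre of the red open bin, 120 (x) by 100 (y) by 70 high, on the bench to one side of the doorway (the case lies to the other side). Not to be moved.
- oil_mid (a point): Centre of the yellow oil bottle, 60 in diameter, 170 high, standing beside the cabinet. Not to be moved.
- gauge_mid (a point): Centre of the dark steel ring gauge, 84 across, 30 high, beside the cabinet. Not to be moved.
- wrench_grip (a point): Grip of the 200 long steel wrench lying to the left, its length roughly along the cabinet's x. Not to be moved.
- holder_mid (a point): Centre of the upright steel cutter holder, 60 across its foot, 90 high, to the right. Not to be moved.
Mind the look-alikes: they are no part of the job. What is shaped like the part that bears green_bin_mid but orange is not meant.

How it is judged:
At the end, for the whole second after the job is handed in: The shutter stays raised past 1.06 rad; the case lies flat on the cabinet floor with both ends behind the line of the shut shutter (x of each end above -138 mm in the cabinet's frame); the green bin stands upright with its centre outside the cabinet (value of joint shutter above 1.06 rad and x of each of case_end_a, case_end_b in the frame of cabinet above -0.138 m and x of case_mid in the frame of cabinet below 0.03 m and y of case_mid in the frame of cabinet between -0.15 and 0.15 m and height (world z) of case_mid below 0.03 m and angle between case_mid's own z axis and vertical below 0.1 rad and angle between green_bin_mid's own z axis and vertical below 0.15 rad and (x of green_bin_mid in the frame of cabinet below -0.17 m or y of green_bin_mid in the frame of cabinet above 0.2 m or y of green_bin_mid in the frame of cabinet below -0.2 m)); the robot touches nothing.
It fails at once if the shutter is dropped (falls faster than 1.2 rad/s) (velocity of joint shutter below -1.2 rad/s).
It fails at once if the green bin is tipped over (angle between green_bin_mid's own z axis and vertical above 0.5 rad).
It fails at once if a bystander (red bin, oil bottle, ring gauge, wrench or cutter holder) is moved by more than 30 mm (distance of any of red_bin_mid, oil_mid, gauge_mid, wrench_grip, holder_mid from where it was at the start of the episode above 0.03 m).
It also fails if it takes over 72 s, if anything falls off the work surface, if the arm or the gripper's body presses on something with over 40 N, if the wrist force passes 120 N, or if a joint passes its speed limit or range.

## Working session

There is one attempt and no reset: what is moved stays moved. The work goes in short steps, Python scripts to look and compute and a tool call to move; the robot and the scene stay as the last step left them, time stands still between calls to the robot, and variables do not carry over. Pictures are saved under pics/ and viewed, about 8 in all and at most 12, crops included, and the job is handed in when it is done.

Besides the shell and the picture viewer there is one more tool, called after ">>>" as name(argument=value, ...) on one line, values as JSON. servo_tool: Moves the arm, as the interface text tells. Its arguments: {"type":"object","properties":{"deltas":{"type":"array"},"newtons":{"type":"number"}},"required":["deltas"]}

```bash
mkdir -p pics; ls
python3 - <<'E'
from workcell import env, read_camera, job, cut_out
import cv2,numpy as np
s=env.get_state(); print({k:np.round(v,3).tolist() for k,v in s.items()})
for n in ("scene","top"):
    c=read_camera(n); cv2.imwrite(f"pics/{n}0.png",c["img"][:,:,::-1]); np.savez(f"pics/{n}0.npz",**c)
    print(n,c["intrinsics"].round(1).tolist(),c["extrinsics"].round(3).tolist())
    for t in ("cabinet","lift_bar","case_mid","green_bin_mid","red_bin_mid","oil_mid","gauge_mid","wrench_grip","holder_mid"):
        for d in cut_out(t,n)[:3]: print(t,round(d["confidence"],2),d["extent"])
E
```

```text
pics
{'clock': 0.0, 'joint_pos': [-1.359, 0.314, 0.045, 1.304, 0.0, 1.431], 'qvel': [0.001, 0.001, -0.001, 0.0, 0.001, -0.0], 'tau': [-0.002, -48.062, 29.853, 0.019, -0.0, 0.0], 'tcp_pos': [0.198, -0.539, 0.303], 'orientation': [-0.001, 0.985, 0.175, -0.0], 'wrist_force': [0.13, 0.473, 0.714], 'ft_torque': [0.044, 0.013, -0.011], 'finger_gap': 0.085}
scene [[428.0, 0.0, 281.6], [0.0, 428.0, 209.4], [0.0, 0.0, 1.0]] [[-0.68, 0.691, -0.247, 0.806], [0.734, 0.638, -0.233, 0.282], [-0.003, -0.339, -0.941, 1.258], [0.0, 0.0, 0.0, 1.0]]
cabinet 0.9 [154.9, 173.6, 317.8, 342.2]
cabinet 0.18 [205.3, 106.6, 224.7, 133.6]
lift_bar 0.78 [179.6, 181.8, 306.6, 307.5]
lift_bar 0.6 [340.4, 269.8, 378.0, 312.8]
case_mid 0.79 [337.7, 269.1, 375.4, 310.9]
green_bin_mid 0.93 [253.4, 110.0, 300.3, 154.6]
green_bin_mid 0.71 [273.8, 178.6, 324.2, 229.3]
red_bin_mid 0.93 [196.6, 132.7, 249.6, 174.2]
red_bin_mid 0.63 [338.2, 263.9, 378.0, 309.7]
gauge_mid 0.89 [279.2, 311.6, 309.1, 342.8]
wrench_grip 0.56 [341.0, 307.9, 397.5, 353.5]
holder_mid 0.92 [205.2, 107.9, 226.3, 131.9]
top [[542.0, 0.0, 280.7], [0.0, 542.0, 207.6], [0.0, 0.0, 1.0]] [[0.012, -0.984, 0.179, 0.194], [-1.0, -0.013, -0.001, 0.011], [0.004, -0.179, -0.984, 1.849], [0.0, 0.0, 0.0, 1.0]]
cabinet 0.59 [231.4, 102.1, 345.8, 215.0]
cabinet 0.3 [235.5, 123.6, 337.4, 210.1]
lift_bar 0.88 [237.0, 121.5, 341.2, 210.6]
lift_bar 0.72 [230.9, 99.7, 344.8, 218.2]
case_mid 0.82 [187.7, 190.8, 204.6, 228.3]
green_bin_mid 0.41 [359.0, 261.4, 370.4, 286.0]
red_bin_mid 0.68 [343.5, 201.5, 381.9, 242.0]
red_bin_mid 0.54 [185.6, 193.6, 202.7, 229.3]
oil_mid 0.68 [347.2, 162.4, 369.2, 192.2]
oil_mid 0.4 [231.2, 102.4, 344.0, 217.6]
gauge_mid 0.9 [201.2, 140.3, 231.5, 165.6]
wrench_grip 0.86 [156.2, 170.2, 179.1, 224.1]
wrench_grip 0.24 [201.6, 142.5, 229.1, 166.5]
holder_mid 0.7 [391.3, 233.4, 411.0, 252.1]
holder_mid 0.26 [238.4, 123.7, 337.2, 213.3]
```

Run:
```python
import cv2
t=cv2.imread("pics/top0.png")[80:320,130:450]; cv2.imwrite("pics/topc.png",cv2.resize(t,(800,600),interpolation=cv2.INTER_CUBIC))
t=cv2.imread("pics/scene0.png")[90:360,130:430]; cv2.imwrite("pics/scenec.png",cv2.resize(t,(660,594),interpolation=cv2.INTER_CUBIC))
```

```text
(no output)
```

View pics/topc.png

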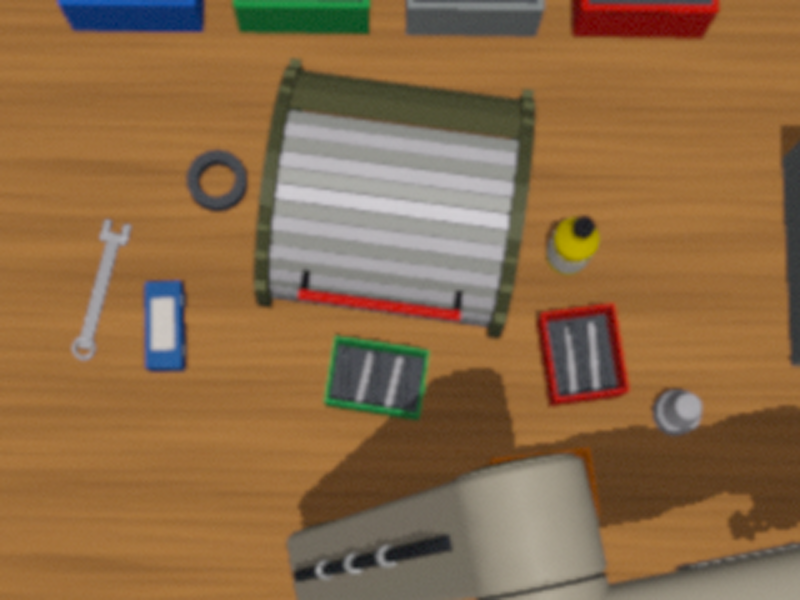

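View pics/scenec.png

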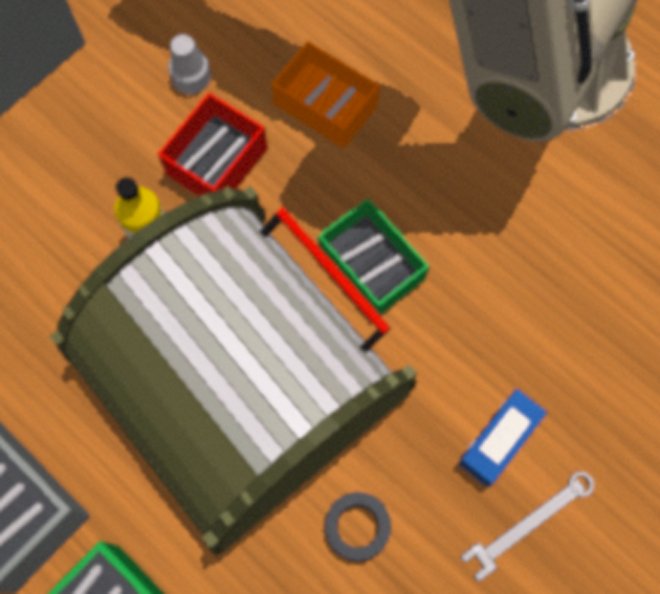

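Top crop: the green bin in front of the doorway is at crop (378,375). The orange bin at (545,480) is the look-alike, and the green bin on the back shelf is not the one meant. The blue case is at (165,325), left of the cabinet, with the wrench, ring gauge and oil bottle around it. The red bar runs from (300,295) to (460,315). Next I measure these.

```bash
cat > h.py <<'E'
import cv2,numpy as np
def ray(c,u,v,z):
    K,T=c["intrinsics"],c["extrinsics"]; d=T[:3,:3]@np.linalg.inv(K)@[u,v,1]; o=T[:3,3]
    return (o+d*(z-o[2])/d[2])
def proj(c,p):
    T=np.linalg.inv(c["extrinsics"]); q=c["intrinsics"]@(T[:3,:3]@p+T[:3,3]); return q[:2]/q[2]
def mask(c,lo,hi,box):
    h=cv2.cvtColor(c["img"],cv2.COLOR_RGB2HSV); m=cv2.inRange(h,lo,hi); k=np.zeros_like(m); l,t,r,b=box; k[t:b,l:r]=m[t:b,l:r]; return k
def flat(c,m,z):
    ys,xs=np.nonzero(m); return np.array([ray(c,x,y,z)[:2] for x,y in zip(xs,ys)],np.float32)
E
python3 - <<'E'
from h import *
L=lambda n:dict(np.load(f"pics/{n}0.npz"))
top,sc=L("top"),L("scene")
def rect(name,c,lo,hi,box,z):
    m=mask(c,lo,hi,box); P=flat(c,m,z); r=cv2.minAreaRect(P*1000); print(name,len(P),np.round(r[0]),np.round(r[1]),round(r[2],1)); return P
for n,c,b in(("top",top,(240,190,325,215)),("scene",sc,(245,180,312,250))):
    P=rect("bar "+n,c,(0,180,120),(6,255,255),b,.143)
    v=P-P.mean(0); d=np.linalg.svd(v)[2][0]; t=v@d; print("  yaw",np.degrees(np.arctan2(d[1],d[0])),np.ptp(t), P.mean(0)+d*(t.max()+t.min())/2)
for n,c,b in(("top",top,(180,185,212,235)),("scene",sc,(330,255,385,320))):
    m=mask(c,(100,120,40),(125,255,255),b); rect("case "+n,c,(100,120,40),(125,255,255),b,.046); rect("case z0",c,(100,120,40),(125,255,255),b,.0)
for n,c,b in(("top",top,(250,205,310,255)),("scene",sc,(265,170,330,235))):
    rect("green "+n,c,(50,80,40),(80,255,255),b,.06)
rect("red top",top,(0,150,60),(8,255,255),(340,195,385,245),.07)
rect("red sc",sc,(0,150,60),(8,255,255),(195,128,255,180),.07)
for n,u,v,z in(("gauge",217-0,180,.03),("oilcap",584,225,.17),("wrench_hi",115,235,.01),("wrench_lo",82,348,.01),("holder",685,405,.09)):
    print(n,ray(top,130+u/2.5,80+v/2.5,z).round(3))
E
```

```text
bar top 242 [524.   7.] [204.  12.] 82.8
  yaw 82.8905 0.20415868 [0.5240068  0.00660793]
bar scene 342 [521.   8.] [210.  14.] 82.5
  yaw -97.27121 0.20989355 [0.52133125 0.00805966]
case top 228 [511. 298.] [118.  47.] 2.2
case z0 228 [519. 305.] [121.  49.] 2.2
case scene 374 [515. 301.] [122.  46.] 3.0
case z0 374 [504. 302.] [127.  48.] 3.0
green top 328 [442.   8.] [127.  94.] 81.7
green scene 629 [445.  15.] [140.  95.] 81.7
red top 455 [ 476. -265.] [127. 108.] 8.3
red sc 914 [ 484. -253.] [141. 124.] 8.3
gauge [0.719 0.233 0.03 ]
oilcap [ 0.625 -0.255  0.17 ]
wrench_hi [0.643 0.375 0.01 ]
wrench_lo [0.483 0.412 0.01 ]
holder [ 0.405 -0.396  0.09 ]
```

Cabinet yaw is about -7.2°, with the bar middle at (0.522, 0.0075, 0.143), so the axis is at (0.683, -0.013). The two cameras agree to about 3 mm and the sizes match. I now swing over and grip the bar with the jaws along its direction of travel.

>>> servo_tool(deltas=[{"dx": 18.5,"dy": 43,"rz": 0.084,"fingers": -1},{"dx": 18.5,"dy": 43,"rz": 0.084},{"dx": 18.5,"dy": 43,"rz": 0.084},{"dx": 18.5,"dy": 43,"rz": 0.084},{"dx": 18.5,"dy": 43,"rz": 0.084},{"dx": 18.5,"dy": 43,"rz": 0.084},{"dx": 18.5,"dy": 43,"rz": 0.084},{"dx": 18.5,"dy": 43,"rz": 0.084}], newtons=30)

```text
invalid input at $.deltas[0]: expected keys dx, dy, dz, rx, ry, rz, fingers
```

>>> servo_tool(deltas=[{"dx": 18.5,"dy": 43,"rz": 0.084},{"dx": 18.5,"dy": 43,"rz": 0.084},{"dx": 18.5,"dy": 43,"rz": 0.084},{"dx": 18.5,"dy": 43,"rz": 0.084},{"dx": 18.5,"dy": 43,"rz": 0.084},{},{}])

```text
invalid input at $.deltas[0]: expected keys dx, dy, dz, rx, ry, rz, fingers
```

All keys are needed in every row.

>>> servo_tool(deltas=[{"dx": 18.5,"dy": 43,"dz": 0,"rx": 0,"ry": 0,"rz": 0.084,"fingers": -1},{"dx": 18.5,"dy": 43,"dz": 0,"rx": 0,"ry": 0,"rz": 0.084,"fingers": -1},{"dx": 18.5,"dy": 43,"dz": 0,"rx": 0,"ry": 0,"rz": 0.084,"fingers": -1},{"dx": 18.5,"dy": 43,"dz": 0,"rx": 0,"ry": 0,"rz": 0.084,"fingers": -1},{"dx": 18.5,"dy": 43,"dz": 0,"rx": 0,"ry": 0,"rz": 0.084,"fingers": -1},{"dx": 18.5,"dy": 43,"dz": 0,"rx": 0,"ry": 0,"rz": 0.084,"fingers": -1},{"dx": 18.5,"dy": 43,"dz": 0,"rx": 0,"ry": 0,"rz": 0.084,"fingers": -1},{"dx": 18.5,"dy": 43,"dz": 0,"rx": 0,"ry": 0,"rz": 0.084,"fingers": -1}], newtons=30)

```text
clock: 1.8
tcp_pos: [0.3465, -0.1941, 0.3042]
orientation: [0.001, 0.871, 0.491, 0.0]
wrist_force: [1.2, -1.4, 0.8]
finger_gap: 0.0853
```

>>> servo_tool(deltas=[{"dx": 18.5,"dy": 43,"dz": 0,"rx": 0,"ry": 0,"rz": 0.084,"fingers": -1},{"dx": 18.5,"dy": 43,"dz": 0,"rx": 0,"ry": 0,"rz": 0.084,"fingers": -1},{"dx": 18.5,"dy": 43,"dz": 0,"rx": 0,"ry": 0,"rz": 0.084,"fingers": -1},{"dx": 18.5,"dy": 43,"dz": 0,"rx": 0,"ry": 0,"rz": 0.084,"fingers": -1},{"dx": 18.5,"dy": 43,"dz": 0,"rx": 0,"ry": 0,"rz": 0.084,"fingers": -1},{"dx": 0,"dy": 0,"dz": 0,"rx": 0,"ry": 0,"rz": 0,"fingers": -1},{"dx": 0,"dy": 0,"dz": 0,"rx": 0,"ry": 0,"rz": 0,"fingers": -1}])

```text
clock: 2.5
tcp_pos: [0.4387, 0.0204, 0.3039]
orientation: [0.0, 0.75, 0.662, -0.0]
wrist_force: [-0.4, 0.6, 0.1]
finger_gap: 0.0854
```

>>> servo_tool(deltas=[{"dx": 0,"dy": 0,"dz": -12.5,"rx": -0.016,"ry": -0.13,"rz": 0,"fingers": -1},{"dx": 0,"dy": 0,"dz": -12.5,"rx": -0.016,"ry": -0.13,"rz": 0,"fingers": -1},{"dx": 0,"dy": 0,"dz": -12.5,"rx": -0.016,"ry": -0.13,"rz": 0,"fingers": -1},{"dx": 0,"dy": 0,"dz": -12.5,"rx": -0.016,"ry": -0.13,"rz": 0,"fingers": -1},{"dx": 0,"dy": 0,"dz": -12.5,"rx": -0.016,"ry": -0.13,"rz": 0,"fingers": -1},{"dx": 0,"dy": 0,"dz": -12.5,"rx": -0.016,"ry": -0.13,"rz": 0,"fingers": -1},{"dx": 0,"dy": 0,"dz": 0,"rx": 0,"ry": 0,"rz": 0,"fingers": -1},{"dx": 0,"dy": 0,"dz": 0,"rx": 0,"ry": 0,"rz": 0,"fingers": -1}])

```text
clock: 3.3
tcp_pos: [0.4453, 0.0188, 0.2392]
orientation: [0.282, 0.697, 0.611, 0.249]
wrist_force: [0.0, -0.7, -1.0]
finger_gap: 0.0852
```

Run:
```python
from h import *
from workcell import env, read_camera
from scipy.spatial.transform import Rotation as R
s=env.get_state(); q=s["orientation"]; p=np.array(s["tcp_pos"]); M=R.from_quat([q[1],q[2],q[3],q[0]]).as_matrix()
print(p.round(4), "toolz",M[:,2].round(3),"x",M[:,0].round(3),np.round(s["joint_pos"],2))
c=read_camera("wrist"); cv2.imwrite("pics/w1.png",c["img"][:,:,::-1]); print(c["intrinsics"])
# bar in the wrist picture -> where it lies in the tool frame (predicted vs seen)
H=c["hand_eye"]; K=c["intrinsics"]
def wp(P):
    t=M.T@(P-p); x=np.linalg.inv(H)@[*t,1]; r=np.hypot(x[0],x[1]); th=np.arctan2(r,x[2]); return K[:2,2]+K[0,0]*th*x[:2]/r
B=np.array([.522,.0075,.143]); ey=np.array([.125,.992,0])
for a in(-.1,0,.1): print(wp(B+a*ey).round(1))
m=mask(c,(0,180,90),(6,255,255),(0,0,560,420)); n,l,st,ce=cv2.connectedComponentsWithStats(m)
for i in range(1,n):
    if st[i,4]>80: print(st[i],ce[i].round(1))
```

```text
[0.4453 0.0188 0.2392] toolz [ 0.691 -0.089 -0.718] x [0.129 0.992 0.002] [-0.14 -0.33 -1.03  0.1   0.01  1.56]
[[325.1922621    0.         284.18526725]
 [  0.         325.1922621  214.61945937]
 [  0.           0.           1.        ]]
[271.3 354.4]
[267.7 241.9]
[265.   83.1]
[ 255   74   22  149 3025] [266.2 146. ]
[ 259  255   22  111 1838] [270.  310.6]
[197 356  37  29 587] [214.8 370.9]
[151 400  14  20 115] [157.5 409.7]
```

The elbow is at its limit (j3 = -1.03) for a 45° pitch, so I use 60° instead. In the wrist view the bar sits within 2 px of the prediction.

>>> servo_tool(deltas=[{"dx": 13.5,"dy": -2.5,"dz": 0,"rx": 0.015,"ry": 0.12,"rz": 0,"fingers": -0.2},{"dx": 13.5,"dy": -2.5,"dz": -9,"rx": 0.015,"ry": 0.12,"rz": 0,"fingers": -0.2},{"dx": 0,"dy": 0,"dz": 0,"rx": 0,"ry": 0,"rz": 0,"fingers": -0.2},{"dx": 0,"dy": 0,"dz": 0,"rx": 0,"ry": 0,"rz": 0,"fingers": -0.2}])

```text
clock: 3.75
tcp_pos: [0.4722, 0.0147, 0.2285]
orientation: [0.195, 0.725, 0.637, 0.172]
wrist_force: [0.5, 0.0, 0.2]
finger_gap: 0.0514
```

>>> servo_tool(deltas=[{"dx": 8,"dy": -1.5,"dz": -13,"rx": 0,"ry": 0,"rz": 0,"fingers": -0.2},{"dx": 8,"dy": -1.5,"dz": -13,"rx": 0,"ry": 0,"rz": 0,"fingers": -0.2},{"dx": 7,"dy": -1,"dz": -12,"rx": 0,"ry": 0,"rz": 0,"fingers": -0.2},{"dx": 0,"dy": 0,"dz": 0,"rx": 0,"ry": 0,"rz": 0,"fingers": 1},{"dx": 0,"dy": 0,"dz": 0,"rx": 0,"ry": 0,"rz": 0,"fingers": 1},{"dx": 0,"dy": 0,"dz": 0,"rx": 0,"ry": 0,"rz": 0,"fingers": 1},{"dx": 0,"dy": 0,"dz": 0,"rx": 0,"ry": 0,"rz": 0,"fingers": 1},{"dx": 0,"dy": 0,"dz": 0,"rx": 0,"ry": 0,"rz": 0,"fingers": 1}], newtons=40)

```text
clock: 4.55
tcp_pos: [0.4944, 0.0113, 0.192]
orientation: [0.195, 0.725, 0.638, 0.173]
wrist_force: [-7.0, -0.6, 2.3]
finger_gap: 0.0126
```

Run:
```python
import numpy as np
ex=np.array([.992,-.125,0]);z=np.array([0,0,1]);N=26
def T(i):
    f=np.pi/6+1.28*i/N; p=np.pi/3+.56*i/N
    return 187*(-np.cos(f)*ex+np.sin(f)*z)-54*(np.cos(p)*ex-np.sin(p)*z)
P=np.array([T(i) for i in range(N+1)]); c=np.round(P-P[0]); D=np.diff(c,axis=0)
print(D.astype(int).tolist()); print(c[-1])
```

```text
[[6, -1, 8], [6, -1, 9], [6, 0, 7], [7, -1, 8], [8, -1, 7], [7, -1, 7], [8, -1, 7], [8, -1, 6], [9, -1, 6], [8, -1, 5], [9, -1, 5], [10, -2, 5], [9, -1, 4], [10, -1, 4], [9, -1, 3], [10, -1, 3], [10, -2, 2], [10, -1, 2], [11, -1, 1], [10, -2, 1], [10, -1, 1], [10, -1, 0], [11, -1, -1], [10, -2, -1], [10, -1, -1], [10, -1, -2]]
[232. -29.  96.]
```

>>> servo_tool(deltas=[{"dx": 6,"dy": -1,"dz": 8,"rx": 0.0027,"ry": 0.0214,"rz": 0,"fingers": 1},{"dx": 6,"dy": -1,"dz": 9,"rx": 0.0027,"ry": 0.0214,"rz": 0,"fingers": 1},{"dx": 6,"dy": 0,"dz": 7,"rx": 0.0027,"ry": 0.0214,"rz": 0,"fingers": 1},{"dx": 7,"dy": -1,"dz": 8,"rx": 0.0027,"ry": 0.0214,"rz": 0,"fingers": 1}])

```text
clock: 4.95
tcp_pos: [0.5178, 0.0084, 0.2219]
orientation: [0.162, 0.733, 0.645, 0.143]
wrist_force: [-0.7, -1.5, -10.8]
finger_gap: 0.0128
```

Good: forces are about 10 N and the grip is held. I continue the arc.

>>> servo_tool(deltas=[{"dx": 8,"dy": -1,"dz": 7,"rx": 0.0027,"ry": 0.0214,"rz": 0,"fingers": 1},{"dx": 7,"dy": -1,"dz": 7,"rx": 0.0027,"ry": 0.0214,"rz": 0,"fingers": 1},{"dx": 8,"dy": -1,"dz": 7,"rx": 0.0027,"ry": 0.0214,"rz": 0,"fingers": 1},{"dx": 8,"dy": -1,"dz": 6,"rx": 0.0027,"ry": 0.0214,"rz": 0,"fingers": 1},{"dx": 9,"dy": -1,"dz": 6,"rx": 0.0027,"ry": 0.0214,"rz": 0,"fingers": 1},{"dx": 8,"dy": -1,"dz": 5,"rx": 0.0027,"ry": 0.0214,"rz": 0,"fingers": 1},{"dx": 9,"dy": -1,"dz": 5,"rx": 0.0027,"ry": 0.0214,"rz": 0,"fingers": 1},{"dx": 10,"dy": -2,"dz": 5,"rx": 0.0027,"ry": 0.0214,"rz": 0,"fingers": 1}])

```text
clock: 5.75
tcp_pos: [0.5857, -0.0003, 0.2722]
orientation: [0.099, 0.744, 0.655, 0.088]
wrist_force: [-7.9, 3.1, 1.0]
finger_gap: 0.0125
```

>>> servo_tool(deltas=[{"dx": 9,"dy": -1,"dz": 4,"rx": 0.0027,"ry": 0.0214,"rz": 0,"fingers": 1},{"dx": 10,"dy": -1,"dz": 4,"rx": 0.0027,"ry": 0.0214,"rz": 0,"fingers": 1},{"dx": 9,"dy": -1,"dz": 3,"rx": 0.0027,"ry": 0.0214,"rz": 0,"fingers": 1},{"dx": 10,"dy": -1,"dz": 3,"rx": 0.0027,"ry": 0.0214,"rz": 0,"fingers": 1},{"dx": 10,"dy": -2,"dz": 2,"rx": 0.0027,"ry": 0.0214,"rz": 0,"fingers": 1},{"dx": 10,"dy": -1,"dz": 2,"rx": 0.0027,"ry": 0.0214,"rz": 0,"fingers": 1},{"dx": 11,"dy": -1,"dz": 1,"rx": 0.0027,"ry": 0.0214,"rz": 0,"fingers": 1}])

```text
clock: 6.45
tcp_pos: [0.6562, -0.009, 0.2926]
orientation: [0.044, 0.749, 0.659, 0.039]
wrist_force: [-6.6, -2.1, 6.0]
finger_gap: 0.0124
```

>>> servo_tool(deltas=[{"dx": 10,"dy": -2,"dz": 1,"rx": 0.0027,"ry": 0.0214,"rz": 0,"fingers": 1},{"dx": 10,"dy": -1,"dz": 1,"rx": 0.0027,"ry": 0.0214,"rz": 0,"fingers": 1},{"dx": 10,"dy": -1,"dz": 0,"rx": 0.0027,"ry": 0.0214,"rz": 0,"fingers": 1},{"dx": 11,"dy": -1,"dz": -1,"rx": 0.0027,"ry": 0.0214,"rz": 0,"fingers": 1},{"dx": 10,"dy": -2,"dz": -1,"rx": 0.0027,"ry": 0.0214,"rz": 0,"fingers": 1},{"dx": 10,"dy": -1,"dz": -1,"rx": 0.0027,"ry": 0.0214,"rz": 0,"fingers": 1},{"dx": 10,"dy": -1,"dz": -2,"rx": 0.0027,"ry": 0.0214,"rz": 0,"fingers": 1},{"dx": 0,"dy": 0,"dz": 0,"rx": 0,"ry": 0,"rz": 0,"fingers": 1}])

```text
clock: 7.25
tcp_pos: [0.7299, -0.0183, 0.2888]
orientation: [-0.011, 0.751, 0.66, -0.009]
wrist_force: [1.9, 0.0, 0.7]
finger_gap: 0.0123
```

The bar is at its upper end (about 1.29 rad). I release it, go up, and look.

>>> servo_tool(deltas=[{"dx": 0,"dy": 0,"dz": 0,"rx": 0,"ry": 0,"rz": 0,"fingers": -0.2},{"dx": 0,"dy": 0,"dz": 0,"rx": 0,"ry": 0,"rz": 0,"fingers": -0.2},{"dx": 0,"dy": 0,"dz": 0,"rx": 0,"ry": 0,"rz": 0,"fingers": -0.2},{"dx": 0,"dy": 0,"dz": 20,"rx": 0,"ry": 0,"rz": 0,"fingers": -0.2},{"dx": 0,"dy": 0,"dz": 30,"rx": 0,"ry": 0,"rz": 0,"fingers": -0.2},{"dx": -45,"dy": 10,"dz": 0,"rx": 0,"ry": 0,"rz": 0,"fingers": -0.2},{"dx": -45,"dy": 15,"dz": 0,"rx": 0,"ry": 0,"rz": 0,"fingers": -0.2},{"dx": -45,"dy": 20,"dz": 0,"rx": 0,"ry": 0,"rz": 0,"fingers": 0}])

```text
clock: 8.05
tcp_pos: [0.5921, 0.027, 0.3382]
orientation: [-0.011, 0.751, 0.66, -0.01]
wrist_force: [0.9, 0.1, 1.1]
finger_gap: 0.0429
```

>>> servo_tool(deltas=[{"dx": -38,"dy": 25,"dz": -10,"rx": 0,"ry": 0,"rz": 0,"fingers": 0},{"dx": -38,"dy": 25,"dz": -10,"rx": 0,"ry": 0,"rz": 0,"fingers": 0},{"dx": -38,"dy": 25,"dz": -20,"rx": 0,"ry": 0,"rz": 0,"fingers": 0},{"dx": -28,"dy": 28,"dz": -30,"rx": 0,"ry": 0,"rz": 0,"fingers": 0},{"dx": 0,"dy": 0,"dz": 0,"rx": 0,"ry": 0,"rz": 0,"fingers": 0}])

```text
clock: 8.55
tcp_pos: [0.4426, 0.1319, 0.264]
orientation: [-0.016, 0.749, 0.662, -0.015]
wrist_force: [-0.5, 0.6, -0.7]
finger_gap: 0.0427
```

Run:
```python
from workcell import env, read_camera
import cv2,numpy as np
print(env.get_state()["tcp_pos"],env.get_state()["wrist_force"])
c=read_camera("scene"); np.savez("pics/scene2.npz",**c); cv2.imwrite("pics/s2.png",cv2.resize(c["img"][90:360,130:430,::-1],(660,594),interpolation=cv2.INTER_CUBIC))
```

```text
[0.44257431 0.13185812 0.26404885] [-0.53025226  0.60194894 -0.66899634]
```

View pics/s2.png

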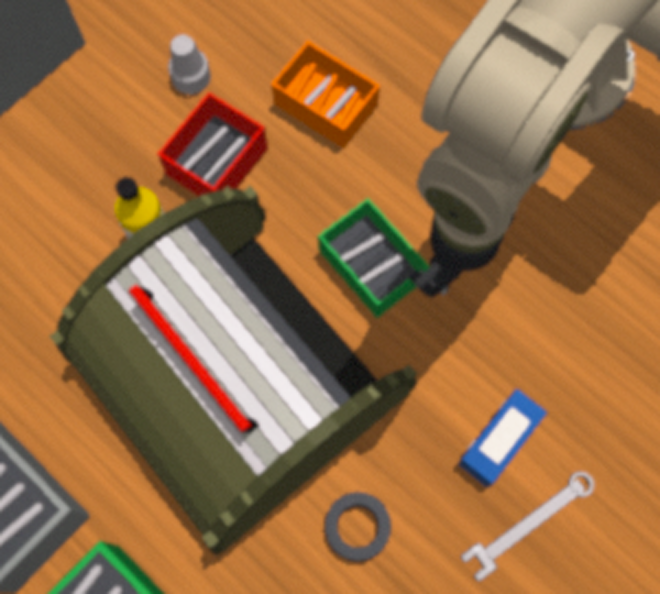

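Shutter open with the bar at the top, and nothing else disturbed. Next I shove the green bin about 100 mm towards -y.

>>> servo_tool(deltas=[{"dx": 4,"dy": 0,"dz": -43,"rx": -0.003,"ry": -0.022,"rz": 0,"fingers": 0},{"dx": 4,"dy": 0,"dz": -43,"rx": -0.003,"ry": -0.022,"rz": 0,"fingers": 0},{"dx": 4,"dy": 0,"dz": -43,"rx": 0,"ry": 0,"rz": 0,"fingers": 0},{"dx": 3,"dy": 0,"dz": -43,"rx": 0,"ry": 0,"rz": 0,"fingers": 0},{"dx": 0,"dy": 0,"dz": 0,"rx": 0,"ry": 0,"rz": 0,"fingers": 0},{"dx": -3,"dy": -24,"dz": 0,"rx": 0,"ry": 0,"rz": 0,"fingers": 0},{"dx": -2,"dy": -15,"dz": 0,"rx": 0,"ry": 0,"rz": 0,"fingers": 0},{"dx": -2,"dy": -15,"dz": 0,"rx": 0,"ry": 0,"rz": 0,"fingers": 0}])

```text
clock: 9.4
tcp_pos: [0.4614, 0.0754, 0.0993]
orientation: [0.006, 0.751, 0.66, 0.006]
wrist_force: [0.9, 1.5, -1.7]
finger_gap: 0.043
```

>>> servo_tool(deltas=[{"dx": -2,"dy": -15,"dz": 0,"rx": 0,"ry": 0,"rz": 0,"fingers": 0},{"dx": -2,"dy": -15,"dz": 0,"rx": 0,"ry": 0,"rz": 0,"fingers": 0},{"dx": -2,"dy": -15,"dz": 0,"rx": 0,"ry": 0,"rz": 0,"fingers": 0},{"dx": -2,"dy": -15,"dz": 0,"rx": 0,"ry": 0,"rz": 0,"fingers": 0},{"dx": -2,"dy": -15,"dz": 0,"rx": 0,"ry": 0,"rz": 0,"fingers": 0},{"dx": -1,"dy": -10,"dz": 0,"rx": 0,"ry": 0,"rz": 0,"fingers": 0},{"dx": 0,"dy": -5,"dz": 0,"rx": 0,"ry": 0,"rz": 0,"fingers": 0}])

```text
clock: 10.1
tcp_pos: [0.4499, -0.0149, 0.0987]
orientation: [0.006, 0.751, 0.66, 0.006]
wrist_force: [0.9, 3.2, 2.0]
finger_gap: 0.0428
```

Bin pushed about 100 mm with low force. I now back off and go over the case, turning the jaws across it.

>>> servo_tool(deltas=[{"dx": 5,"dy": 40,"dz": 0,"rx": 0,"ry": 0,"rz": 0,"fingers": -1},{"dx": 0,"dy": 0,"dz": 45,"rx": 0,"ry": 0,"rz": 0,"fingers": -1},{"dx": 1.5,"dy": 23,"dz": 45,"rx": 0,"ry": 0,"rz": 0.145,"fingers": -1},{"dx": 1.5,"dy": 23,"dz": 30,"rx": 0,"ry": 0,"rz": 0.145,"fingers": -1},{"dx": 1.5,"dy": 23,"dz": 0,"rx": 0,"ry": 0,"rz": 0.145,"fingers": -1},{"dx": 1.5,"dy": 23,"dz": 0,"rx": 0,"ry": 0,"rz": 0.145,"fingers": -1},{"dx": 1.5,"dy": 23,"dz": 0,"rx": 0,"ry": 0,"rz": 0.145,"fingers": -1},{"dx": 1.5,"dy": 23,"dz": 0,"rx": 0,"ry": 0,"rz": 0.145,"fingers": -1}])

```text
clock: 10.9
tcp_pos: [0.4626, 0.1648, 0.2172]
orientation: [0.003, 0.4, 0.917, 0.006]
wrist_force: [0.3, 0.3, 0.1]
finger_gap: 0.0851
```

>>> servo_tool(deltas=[{"dx": 1.5,"dy": 23,"dz": 0,"rx": 0,"ry": 0,"rz": 0.145,"fingers": -1},{"dx": 1.5,"dy": 23,"dz": 0,"rx": 0,"ry": 0,"rz": 0.145,"fingers": -1},{"dx": 1.5,"dy": 23,"dz": 0,"rx": 0,"ry": 0,"rz": 0.145,"fingers": -1},{"dx": 1.5,"dy": 22,"dz": 0,"rx": 0,"ry": 0,"rz": 0.145,"fingers": -1},{"dx": 1.5,"dy": 22,"dz": 0,"rx": 0,"ry": 0,"rz": 0.145,"fingers": -1},{"dx": 1.5,"dy": 22,"dz": 0,"rx": 0,"ry": 0,"rz": 0.145,"fingers": -1},{"dx": 0,"dy": 0,"dz": 0,"rx": 0,"ry": 0,"rz": 0,"fingers": -1},{"dx": 0,"dy": 0,"dz": 0,"rx": 0,"ry": 0,"rz": 0,"fingers": -1}])

```text
clock: 11.7
tcp_pos: [0.4712, 0.299, 0.2164]
orientation: [-0.0, -0.02, 1.0, 0.007]
wrist_force: [0.5, -0.5, -0.7]
finger_gap: 0.0855
```

Run:
```python
from h import *
from workcell import env, read_camera
from scipy.spatial.transform import Rotation as R
s=env.get_state(); q=s["orientation"]; p=np.array(s["tcp_pos"]); M=R.from_quat([q[1],q[2],q[3],q[0]]).as_matrix()
print(p.round(4),"z",M[:,2].round(3),"x",M[:,0].round(3),np.round(s["joint_pos"],2))
c=read_camera("wrist"); H=c["hand_eye"];K=c["intrinsics"]
m=mask(c,(100,120,40),(125,255,255),(0,0,560,420)); n,l,st,ce=cv2.connectedComponentsWithStats(m); i=1+st[1:,4].argmax(); print(st[i])
def wray(u,v,z):
    e=(np.array([u,v])-K[:2,2])/K[0,0]; th=np.hypot(*e); d=np.array([*(e/th*np.sin(th)),np.cos(th)])
    d=M@H[:3,:3]@d; o=M@H[:3,3]+p; return (o+d*(z-o[2])/d[2])[:2]
ys,xs=np.nonzero(l==i); P=np.array([wray(u,v,.046) for u,v in zip(xs,ys)],np.float32)*1000; print(cv2.minAreaRect(P))
# green bin from top / scene
t=read_camera("scene"); m=mask(t,(50,80,40),(80,255,255),(225,130,340,250)); P=flat(t,m,.06)*1000; print("green",len(P),cv2.minAreaRect(P),P.min(0),P.max(0))
cv2.imwrite("pics/s3.png",cv2.resize(t["img"][90:360,130:430,::-1],(660,594)))
```

```text
[0.4712 0.299  0.2164] z [-0.     0.013 -1.   ] x [-0.999 -0.04  -0.   ] [ 0.42  0.32 -0.17  1.08  0.01  0.38]
[ 262  192   49   53 1526]
((472.2521667480469, 303.54437255859375), (44.87408447265625, 36.88428497314453), 3.901669979095459)
green 714 ((437.6780090332031, -81.38146209716797), (141.88308715820312, 99.03939056396484), 82.45183563232422) [ 381.2542  -155.62567] [493.92245   -7.680165]
```

View pics/s3.png

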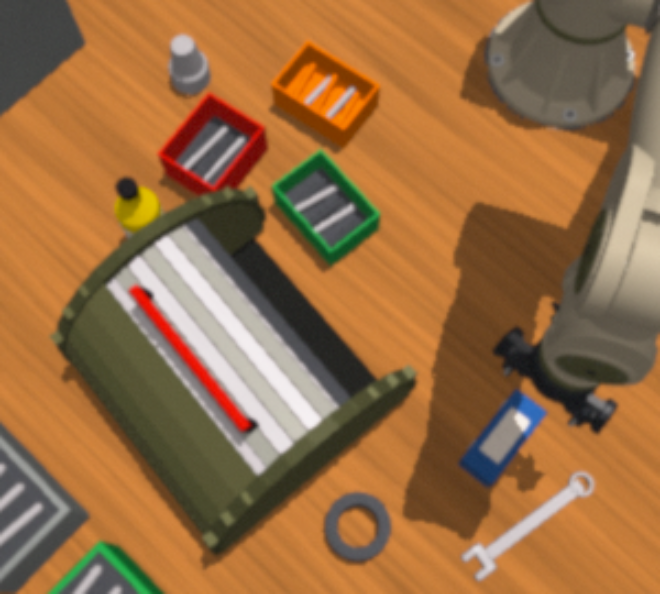

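Bin shoved cleanly and the gripper is centred over the rear of the case. I descend and grip.

>>> servo_tool(deltas=[{"dx": 0,"dy": 1,"dz": -40,"rx": 0.013,"ry": 0,"rz": 0,"fingers": -1},{"dx": 0,"dy": 1,"dz": -40,"rx": 0,"ry": 0,"rz": 0,"fingers": -1},{"dx": 0,"dy": 0,"dz": -30,"rx": 0,"ry": 0,"rz": 0,"fingers": -1},{"dx": 0,"dy": 0,"dz": -20,"rx": 0,"ry": 0,"rz": 0,"fingers": -1},{"dx": 0,"dy": 0,"dz": 0,"rx": 0,"ry": 0,"rz": 0,"fingers": 1},{"dx": 0,"dy": 0,"dz": 0,"rx": 0,"ry": 0,"rz": 0,"fingers": 1},{"dx": 0,"dy": 0,"dz": 0,"rx": 0,"ry": 0,"rz": 0,"fingers": 1},{"dx": 0,"dy": 0,"dz": 0,"rx": 0,"ry": 0,"rz": 0,"fingers": 1}], newtons=40)

```text
clock: 12.6
tcp_pos: [0.472, 0.3007, 0.0877]
orientation: [0.001, -0.02, 1.0, 0.013]
wrist_force: [-1.2, -2.3, 4.2]
finger_gap: 0.0495
```

>>> servo_tool(deltas=[{"dx": -22,"dy": 0,"dz": 0,"rx": -0.013,"ry": 0,"rz": 0,"fingers": 1},{"dx": -22,"dy": 0,"dz": 0,"rx": -0.013,"ry": 0,"rz": 0,"fingers": 1},{"dx": -4,"dy": -20,"dz": 0,"rx": 0,"ry": 0,"rz": -0.028,"fingers": 1},{"dx": -4,"dy": -30,"dz": 0,"rx": 0,"ry": 0,"rz": -0.028,"fingers": 1},{"dx": -4,"dy": -30,"dz": 0,"rx": 0,"ry": 0,"rz": -0.028,"fingers": 1},{"dx": -4,"dy": -30,"dz": 0,"rx": 0,"ry": 0,"rz": -0.028,"fingers": 1},{"dx": -4,"dy": -30,"dz": 0,"rx": 0,"ry": 0,"rz": -0.028,"fingers": 1},{"dx": -4,"dy": -30,"dz": 0,"rx": 0,"ry": 0,"rz": -0.028,"fingers": 1}])

```text
clock: 13.4
tcp_pos: [0.405, 0.1311, 0.088]
orientation: [0.002, 0.063, 0.998, 0.002]
wrist_force: [0.9, 4.3, 3.3]
finger_gap: 0.0499
```

>>> servo_tool(deltas=[{"dx": -3,"dy": -30,"dz": 0,"rx": 0,"ry": 0,"rz": 0,"fingers": 1},{"dx": -1,"dy": -26,"dz": 0,"rx": 0,"ry": 0,"rz": 0,"fingers": 1},{"dx": 0,"dy": 0,"dz": 0,"rx": 0,"ry": 0,"rz": 0,"fingers": 1}])

```text
clock: 13.7
tcp_pos: [0.4007, 0.0723, 0.0881]
orientation: [0.002, 0.065, 0.998, -0.001]
wrist_force: [-2.0, -7.6, 10.1]
finger_gap: 0.0494
```

Run:
```python
from h import *
from workcell import env, read_camera
t=read_camera("scene"); m=mask(t,(100,120,40),(125,255,255),(290,120,400,270)); P=flat(t,m,.046)*1000; print(len(P),cv2.minAreaRect(P),P.min(0),P.max(0))
cv2.imwrite("pics/s4.png",cv2.resize(t["img"][90:360,130:430,::-1],(660,594)))
print({k:np.round(env.get_state()[k],3) for k in("tcp_pos","orientation","wrist_force")})
```

```text
263 ((453.5318298339844, 69.03190612792969), (51.699954986572266, 106.90165710449219), 83.41091918945312) [399.9824    40.104424] [507.69724  97.52557]
{'tcp_pos': array([0.401, 0.072, 0.088]), 'orientation': array([ 0.002,  0.065,  0.998, -0.001]), 'wrist_force': array([-3.957, -7.749, 10.372])}
```

View pics/s4.png

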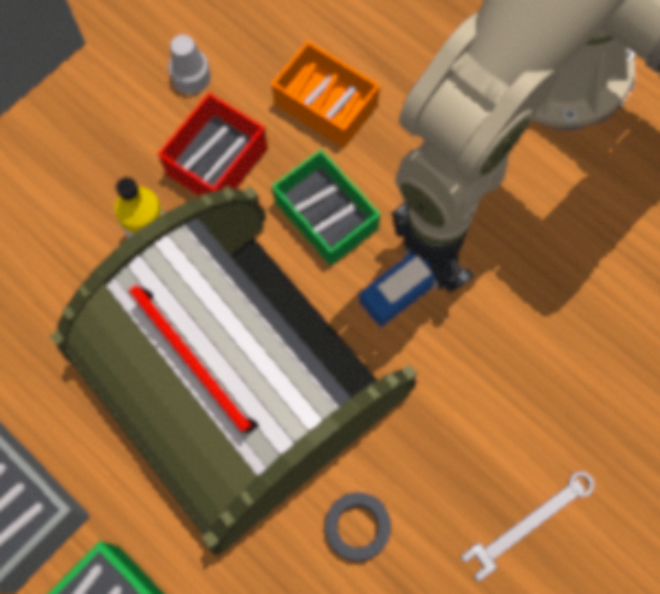

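The case is lined up with the doorway, clear of the green bin and the side plate. I slide it in.

>>> servo_tool(deltas=[{"dx": 12,"dy": -1.5,"dz": 0,"rx": 0,"ry": 0,"rz": 0,"fingers": 1},{"dx": 20,"dy": -2.5,"dz": 0,"rx": 0,"ry": 0,"rz": 0,"fingers": 1},{"dx": 20,"dy": -2.5,"dz": 0,"rx": 0,"ry": 0,"rz": 0,"fingers": 1},{"dx": 20,"dy": -2.5,"dz": 0,"rx": 0,"ry": 0,"rz": 0,"fingers": 1},{"dx": 20,"dy": -2.5,"dz": 0,"rx": 0,"ry": 0,"rz": 0,"fingers": 1},{"dx": 20,"dy": -2.5,"dz": 0,"rx": 0,"ry": 0,"rz": 0,"fingers": 1},{"dx": 20,"dy": -2.5,"dz": 0,"rx": 0,"ry": 0,"rz": 0,"fingers": 1}])

```text
clock: 14.45
tcp_pos: [0.5308, 0.0588, 0.0871]
orientation: [-0.001, 0.063, 0.998, 0.001]
wrist_force: [-7.4, 0.5, 6.2]
finger_gap: 0.0496
```

>>> servo_tool(deltas=[{"dx": 10,"dy": -1.2,"dz": 0,"rx": 0,"ry": 0,"rz": 0,"fingers": 1},{"dx": 8,"dy": -1,"dz": 0,"rx": 0,"ry": 0,"rz": 0,"fingers": 1},{"dx": 0,"dy": 0,"dz": 0,"rx": 0,"ry": 0,"rz": 0,"fingers": 1}])

```text
clock: 14.75
tcp_pos: [0.5495, 0.0564, 0.0872]
orientation: [-0.0, 0.063, 0.998, 0.001]
wrist_force: [-2.4, 0.2, 4.8]
finger_gap: 0.0496
```

Case centre is at about -100 mm in the cabinet frame. I release, back off, close and tilt the fingers, then push the end face the last 40 mm.

>>> servo_tool(deltas=[{"dx": 0,"dy": 0,"dz": 0,"rx": 0,"ry": 0,"rz": 0,"fingers": -0.5},{"dx": 0,"dy": 0,"dz": 0,"rx": 0,"ry": 0,"rz": 0,"fingers": -0.5},{"dx": -20,"dy": 2.5,"dz": 0,"rx": 0,"ry": 0,"rz": 0,"fingers": -0.5},{"dx": -25,"dy": 3,"dz": 0,"rx": 0,"ry": 0,"rz": 0,"fingers": -0.5},{"dx": -25,"dy": 3,"dz": 2,"rx": 0,"ry": 0,"rz": 0,"fingers": 1},{"dx": 0,"dy": 0,"dz": 2,"rx": -0.0185,"ry": -0.147,"rz": 0,"fingers": 1},{"dx": 0,"dy": 0,"dz": 2,"rx": -0.0185,"ry": -0.147,"rz": 0,"fingers": 1},{"dx": 0,"dy": 0,"dz": 0,"rx": 0,"ry": 0,"rz": 0,"fingers": 1}])

```text
clock: 15.55
tcp_pos: [0.4727, 0.0652, 0.0897]
orientation: [0.145, 0.062, 0.987, -0.009]
wrist_force: [-1.0, -0.8, -1.1]
finger_gap: 0.0061
```

Run:
```python
from h import *
from workcell import env, read_camera
s=env.get_state(); print({k:np.round(s[k],4) for k in("tcp_pos","orientation","wrist_force","finger_gap")})
t=read_camera("scene"); cv2.imwrite("pics/s5.png",cv2.resize(t["img"][130:290,210:400,::-1],(712,600),interpolation=cv2.INTER_CUBIC))
```

```text
{'tcp_pos': array([0.4727, 0.0652, 0.0897]), 'orientation': array([ 0.1453,  0.062 ,  0.9874, -0.0088]), 'wrist_force': array([-1.0206, -0.7829, -1.0771]), 'finger_gap': np.float64(0.0061)}
```

View pics/s5.png

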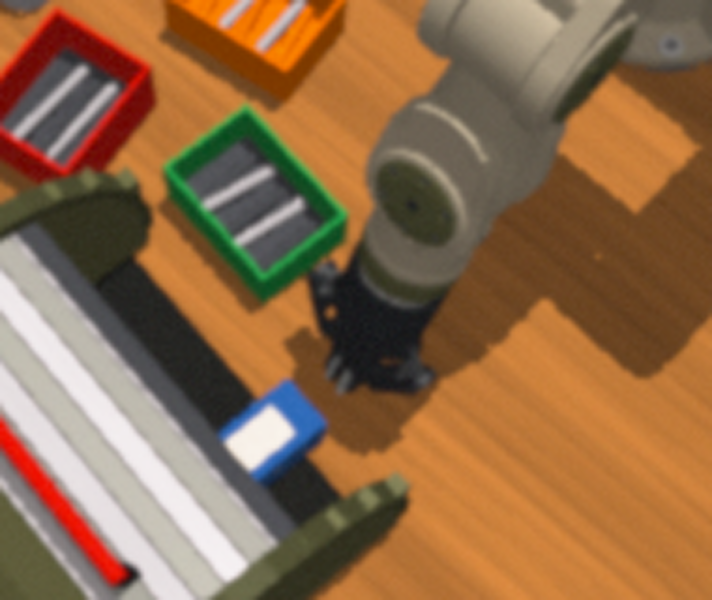

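>>> servo_tool(deltas=[{"dx": 10,"dy": -1.2,"dz": 0,"rx": 0,"ry": 0,"rz": 0,"fingers": 1},{"dx": 10,"dy": -1.3,"dz": 0,"rx": 0,"ry": 0,"rz": 0,"fingers": 1},{"dx": 10,"dy": -1.3,"dz": 0,"rx": 0,"ry": 0,"rz": 0,"fingers": 1},{"dx": 10,"dy": -1.3,"dz": 0,"rx": 0,"ry": 0,"rz": 0,"fingers": 1},{"dx": 10,"dy": -1.3,"dz": 0,"rx": 0,"ry": 0,"rz": 0,"fingers": 1},{"dx": 10,"dy": -1.2,"dz": 0,"rx": 0,"ry": 0,"rz": 0,"fingers": 1},{"dx": 10,"dy": -1.2,"dz": 0,"rx": 0,"ry": 0,"rz": 0,"fingers": 1},{"dx": 0,"dy": 0,"dz": 0,"rx": 0,"ry": 0,"rz": 0,"fingers": 1}])

```text
clock: 16.4
tcp_pos: [0.5517, 0.0555, 0.0925]
orientation: [0.148, 0.063, 0.987, -0.009]
wrist_force: [-0.6, 0.7, 0.1]
finger_gap: -0.0003
```

>>> servo_tool(deltas=[{"dx": -20,"dy": 2.5,"dz": 0,"rx": 0,"ry": 0,"rz": 0,"fingers": 1},{"dx": -30,"dy": 4,"dz": 0,"rx": 0,"ry": 0,"rz": 0,"fingers": 1},{"dx": -30,"dy": 4,"dz": 10,"rx": 0.018,"ry": 0.147,"rz": 0,"fingers": 1},{"dx": -20,"dy": 25,"dz": 30,"rx": 0.018,"ry": 0.147,"rz": 0,"fingers": 1},{"dx": 0,"dy": 30,"dz": 40,"rx": 0,"ry": 0,"rz": 0,"fingers": 1},{"dx": 0,"dy": 45,"dz": 20,"rx": 0,"ry": 0,"rz": 0,"fingers": 1},{"dx": 0,"dy": 45,"dz": 0,"rx": 0,"ry": 0,"rz": 0,"fingers": 1},{"dx": 0,"dy": 45,"dz": 0,"rx": 0,"ry": 0,"rz": 0,"fingers": 1}])

```text
clock: 17.2
tcp_pos: [0.4542, 0.2547, 0.1884]
orientation: [0.014, 0.063, 0.998, 0.001]
wrist_force: [0.3, -0.8, 0.1]
finger_gap: -0.0003
```

Run:
```python
from h import *
from workcell import env, read_camera
s=env.get_state(); print({k:np.round(s[k],4) for k in("clock","tcp_pos","wrist_force")})
ex=np.array([.992,-.125]);ey=np.array([.125,.992]);A=np.array([.683,-.013])
for n,box in(("scene",(230,150,340,290)),("top",(205,160,300,260))):
    t=read_camera(n); m=mask(t,(100,110,30),(125,255,255),box)
    P=flat(t,m,.046)-A
    if len(P): print(n,len(P),"cab x",np.percentile(P@ex,[0,2,50,100]).round(4),"y",np.percentile(P@ey,[0,50,100]).round(4)); P=flat(t,m,0)-A; print("   z0 min x",(P@ex).min())
    if n=="scene": cv2.imwrite("pics/s6.png",cv2.resize(t["img"][90:360,130:430,::-1],(660,594),interpolation=cv2.INTER_CUBIC));
```

```text
{'clock': np.float64(17.2), 'tcp_pos': array([0.4542, 0.2547, 0.1884]), 'wrist_force': array([ 0.2892, -0.7778,  0.0936])}
scene 138 cab x [-0.1101 -0.1094 -0.0989 -0.0884] y [0.0262 0.0548 0.0859]
   z0 min x -0.11752259899458294
top 219 cab x [-0.1147 -0.1132 -0.0902 -0.0329] y [0.0231 0.0511 0.0794]
   z0 min x -0.10513085336765651
```

View pics/s6.png

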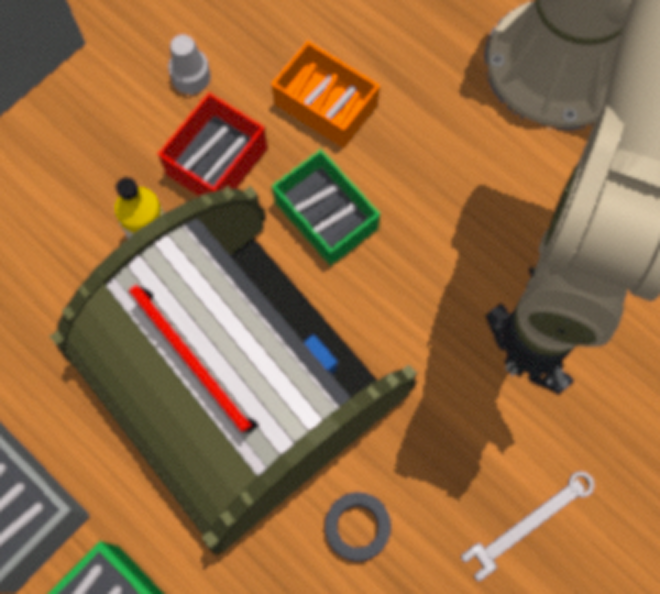

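End b reads about -110 mm from both cameras (limit -138). The shutter is up, the green bin is upright and outside, and the arm is clear of everything. I hand in.

```bash
python3 -c "
from workcell import job
print(job.hand_in())"
```

```text
the job is handed in; nothing more can be done
None
```

The drill case is inside the cabinet with the shutter open, and the job was handed in at about 17 s of the 72 s allowed; no verdict was reported.

**What I did:**
- **Shutter:** I gripped the red bar and raised it along its arc to about 1.29 rad. It stayed open after I let go.
- **Green bin:** I shoved it about 100 mm towards -y, clear of the doorway and the red bin.
- **Case:** I gripped it and slid it flat through the doorway. I then pushed its end face the last stretch with closed, tilted fingers.

**Last checks:**
- **Case:** its rear end is at about -110 mm in the cabinet's frame (limit -138), where the two cameras agree to about 5 mm. Its middle is at about x = -50, y = +52 mm. It was slid along the bench and looks flat, but I did not measure its tilt.
- **Shutter and green bin:** the bar is still at the top of its travel. The green bin stands upright outside, at about x = -0.23 m.
- **Other objects:** by eye, none of the others have moved since the start. I did not re-measure them.
- **Robot:** wrist force is about zero and the arm is touching nothing.

**What did not go to plan:** the planned 45° approach to the bar hit an elbow limit, so I used 60°. I also made one small tilt correction with the wrong sign at the case and undid it.

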